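# Put the fish display case on defrost

## Task

Put the fish display case on defrost: first switch the chiller off (blue rocker), then switch the defrost on (orange rocker), each snapped fully over; a rocker is on when its white-banded end is down. Never have the defrost on while the chiller is still on, leave the lamps switched on (green rocker), and do not knock or shift the yellow spray bottle.

Things in the scene. Friction and masses are not known exactly. Their poses are not given: they have to be found in the camera images.
- chiller_rocker: Blue chiller rocker, ON at start: seesaw plate 90 x 40 x 10 mm on a fixed grey box (140 x 64, 50 high), pivoted at its middle. Origin: plate centre = pivot, 72 mm above the counter. x runs lengthwise to the white-banded end, y is the pivot axis, z out of the top face (5 mm above origin). Rests tilted 15 degrees: ON = banded end (+x) down, OFF = banded end up. Pivot cheeks beside it are 76 mm high.
- defrost_rocker: Orange defrost rocker, OFF at start (banded end up); shape, axes and spring like the blue and green ones. To flip any: press the raised end straight down about 32 mm from the pivot, from about 13 mm above the origin's height; it takes 4 to 5 N, falling to none at level; past level it snaps over by itself and stays. That spot ends about 3 mm below the origin.
- lamp_rocker: Green lamp rocker, ON at start, to be left on; same shape, axes and spring as the blue one, on its own fixed box. The three boxes stand side by side across the counter, in any order, each turned up to 35 degrees, the banded end nearer to or farther from the robot.
- spray: Yellow spray bottle with white trigger head, loose on the counter to the robot's left of the switches: 172 mm tall, body 68 mm across, head reaching about 60 mm to one side. Origin: centre of its underside, z up.

How it is judged:
By the outcome, as a careful person would: the job done as asked, in the order asked, and still so for the second after the job is handed in, with the robot touching nothing.
It also fails if it takes over 30 s, if anything falls off the work surface, if the arm or the gripper's body presses on something with over 40 N, if the wrist force passes 120 N, or if a joint passes its speed limit or range.

## Robot

A 6-joint arm with a two-finger parallel gripper is mounted at the origin on the work surface. World frame = base frame: x ahead of the robot, y to its left, z up, the work surface at z = 0. Lengths are in m, angles in rad, forces in N, time in s.
With the tool pointing down it reaches from about 0.4 to 0.825 m from the base axis. Payload 7 kg.
Tool frame: the origin (TCP) lies between the finger pads; the fingertips stand 19 mm ahead of it and the grasp point (between the pads) is the TCP; z points along the fingers, y is the line along which they close (so a half turn about z gives the same grasp; the last joint's range is limited). The gripper opens to 88 mm and grips with 3 to 60 N. Pads are 19 mm wide; open, the fingers measure 130 mm over their backs; the gripper's body (78 mm by 193 mm) begins 47 mm behind the grasp point.
Start: joints at [-1.032, 0.359, 0.012, 0, -1.224, -0.288], TCP at [0.167, -0.654, 0.246] pointing down, gripper open.
Joint ranges: [-3.07, 3.07], [-1.43, 2.12], [-1.02, 1.25], [-3.03, 1.67], [-3.05, -0], [-3.03, 3.03]. Speed limits (rad/s): [2.39, 2.39, 3.01, 3.14, 3.14, 3.14].

## Interface

Orientations are given as a rotation vector (axis times angle).
In Python, from bench import env gives the robot as it stands.
- The arm moves only by the tool drive_tool, never from a script. Its arguments are lists of equal length, an entry for each row: "linear": the shift along the tool's x, y, z in cm, a list of three; "spin": the turn about the tool's z in degrees; "gripper": the gripper command: -1 is shut, 1 is fully open, values between are in proportion. In form: {"linear": [[dx, dy, dz], ...], "spin": [spin, ...], "gripper": [gripper, ...]}. A call has 1 to 5 rows; each row is the pose to reach, as a shift and turn from the pose commanded when the call began, along the tool's axes at that moment; what a row does not reach only later rows make up. A row lasts 1/12 s, in which the tool goes at most 41.7 mm and 7.16 degrees, less where a joint would pass 70% of its speed; a pose out of reach is approached as far as the arm can. A call with a gripper value outside its range is refused whole. The fingers move at their own pace and stop on an object; "squeeze" is the grip in N (left out, the last holds). Time passes only in rows, so rows that repeat a pose let the fingers close. It gives the time, the measured TCP pose, the force, the opening and the grip force at its end, in the units of the state.
- env.read_state(): the state, without advancing time (a new reading comes with each control period).
- env.grab_frame(name): name is "scene" or "top" or "wrist"; returns a dict with "image" (400x640x3 uint8, blue, green, red), "vfov" (degrees; the focal length in pixels is half the picture's height over the tangent of half this angle, whatever the lens; pixels are square), "cx", "cy" (the principal point, pixels), "k1" (the pictures are not rectified: a ray, as slopes to the right and down, at radius r is drawn at 1 + k1 r^2 times it, then the intrinsics apply), "position" and "attitude" of the camera in the world; the wrist camera has in their place "hand_eye" (4x4, takes a point from camera to tool coordinates, whose origin is the TCP and whose axes are the flange's). Camera axes: x right, y up, looking along -z (the intrinsics and any distortion apply to the point x, -y, -z); pixel columns grow to the right and rows downward; lengths in m; the calibration is good to about 2 mm. A picture is of the moment at which its call begins: read the wrist's pose just before it. There is no depth.
- env.job_done(): hands the job in; it is judged then, once.
The state is a dict: "time_s": time; "q": joint angles; "joint_vel": joint speeds; "joint_torque": joint torques, N m; "eef_pos": TCP position; "eef_rot": TCP orientation; "contact_force": force on the tool from outside, world axes, zero at the start; "ft_torque": the same for the moment, N m; "finger_gap": finger opening in m; "finger_force": force on a finger pad.
Only numpy, scipy, OpenCV 4.12 (cv2) and the standard library are available. Lean on these libraries where they do the work, as an engineer would, in place of code of your own. Each camera call takes 0.05 s, during which the arm holds its last target. There are 200 camera calls.

## Working session

There is one attempt and no reset: what is moved stays moved. The work goes in short steps, Python scripts to look and compute and a tool call to move; the robot and the scene stay as the last step left them, time stands still between calls to the robot, and variables do not carry over. Pictures are saved under pics/ and viewed, at most 10 in all, crops included, and the job is handed in when it is done.

Besides the shell and the picture viewer there is one more tool, called after "Call:" as a command line: name --pt "numbers of a row" for each row, then --argument value for the rest. drive_tool: Moves the arm, as the interface text tells. Its arguments: {"type":"object","properties":{"linear":{"type":"array","items":{"type":"array","items":{"type":"number"}}},"spin":{"type":"array","items":{"type":"number"}},"gripper":{"type":"array","items":{"type":"number"}},"squeeze":{"type":"number"}},"required":["linear","spin","gripper"]}

```bash
mkdir -p pics
python3 - <<'E'
from bench import env
import cv2
s=env.read_state();print(s['time_s'],s['eef_pos'],s['eef_rot'],s['finger_gap'])
for n in("top","scene"):
    f=env.grab_frame(n);cv2.imwrite(f"pics/{n}0.png",f["image"]);print({k:v for k,v in f.items() if k!="image"})
E
```

```text
0.0 [ 0.16740158 -0.65343384  0.24462554] [ 3.92698458e-01 -3.11660482e+00 -2.59592764e-03] 0.08755312155668904
{'vfov': 43.65055536774581, 'cx': 321.16992394741294, 'cy': 192.3733618553619, 'k1': -0.11583820292290119, 'position': array([0.4594601 , 0.13547045, 1.1674338 ]), 'attitude': array([ 0.07768696, -0.08694848, -1.54460759])}
{'vfov': 49.80977015862266, 'cx': 318.28857130752135, 'cy': 207.43268228315176, 'k1': -0.08500814728455999, 'position': array([ 1.12635932, -0.18147591,  1.03839358]), 'attitude': array([0.54328382, 0.30574745, 1.01502887])}
```

View pics/top0.png

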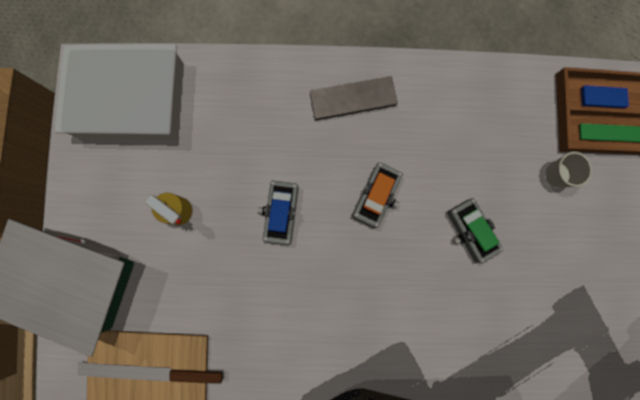

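View pics/scene0.png

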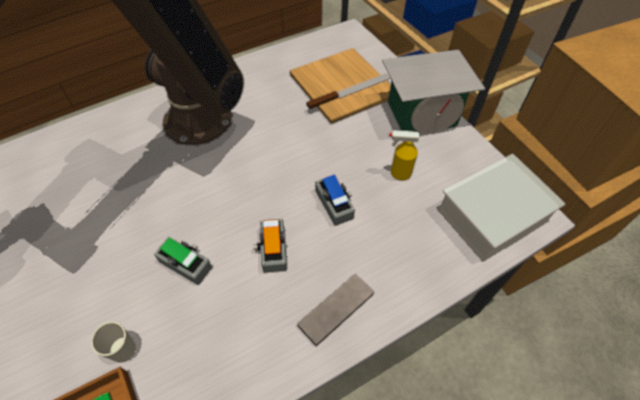

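The top picture shows blue at about (281,212) with its band at the far end, orange at (379,195) with its band at the near end, green at (478,230), and the bottle at (170,208). I'll enlarge the switches next.

Run:
```python
import cv2
a=cv2.imread("pics/top0.png")[150:260,250:410];cv2.imwrite("pics/c1.png",cv2.resize(a,None,fx=5,fy=5,interpolation=2))
```

```text
(no output)
```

View pics/c1.png

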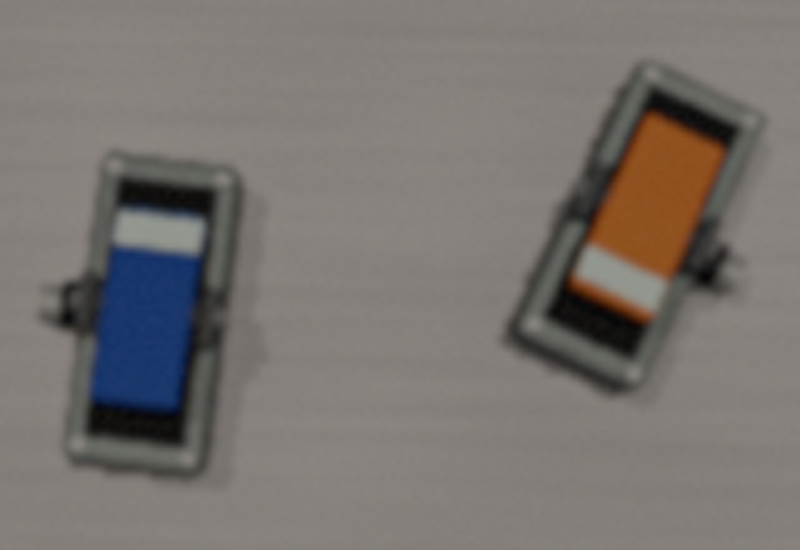

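The enlarged crop shows the blue box corners at (110,155), (240,168), (203,470) and (68,462), and the orange ones at (645,62), (762,118), (632,388) and (515,330). Both raised ends are the ones nearer the robot.

```bash
cat > h.py <<'E'
import numpy as np,cv2
from scipy.spatial.transform import Rotation as R
def toworld(f,px,z,T=None):
    h=f["image"].shape[0];F=h/2/np.tan(np.radians(f["vfov"])/2)
    K=np.array([[F,0,f["cx"]],[0,F,f["cy"]],[0,0,1.]])
    u=cv2.undistortPointsIter(np.array(px,float).reshape(-1,1,2),K,np.array([f["k1"],0,0,0.]),None,None,(3,50,1e-10)).reshape(-1,2)
    d=np.c_[u[:,0],-u[:,1],-np.ones(len(u))]
    if T is None: T=np.eye(4);T[:3,:3]=R.from_rotvec(f["attitude"]).as_matrix();T[:3,3]=f["position"]
    d=d@T[:3,:3].T;o=T[:3,3]
    return o+d*((z-o[2])/d[:,2])[:,None]
def tool(s):
    T=np.eye(4);T[:3,:3]=R.from_rotvec(s["eef_rot"]).as_matrix();T[:3,3]=s["eef_pos"];return T
E
python3 - <<'E'
from h import *
from bench import env
f=env.grab_frame("top")
for n,c in dict(blue=[(110,155),(240,168),(203,470),(68,462)],orange=[(645,62),(762,118),(632,388),(515,330)]).items():
    p=toworld(f,np.array(c)/5+[250-.4,150-.4],.05)[:,:2]
    far=(p[0]+p[1])/2;near=(p[3]+p[2])/2;m=p.mean(0);u=near-far;L=np.linalg.norm(u);u/=L
    print(n,"centre",m,"len",L,"wid",np.linalg.norm(p[0]-p[1]),"press",m+.032*u,"near dir deg",np.degrees(np.arctan2(u[1],u[0])))
print("spray",toworld(f,[(172,208)],.1))
s=env.read_state();print(tool(s).round(3))
f=env.grab_frame("wrist");print(f["hand_eye"].round(3),f["vfov"])
E
```

```text
blue centre [0.53057691 0.22001527] len 0.1378417503883854 wid 0.05902835952204069 press [0.4987273 0.223114 ] near dir deg 174.44304125827452
orange centre [0.57624083 0.00344157] len 0.13608120093501752 wid 0.05884539693878441 press [0.54721766 0.01691952] near dir deg 155.09051166995937
spray [[0.53020525 0.45190432 0.1       ]]
[[-0.969 -0.248 -0.     0.167]
 [-0.248  0.969  0.001 -0.654]
 [ 0.     0.001 -1.     0.245]
 [ 0.     0.     0.     1.   ]]
[[ 0.001  0.966  0.258  0.069]
 [ 1.    -0.001 -0.    -0.   ]
 [-0.     0.258 -0.966 -0.14 ]
 [ 0.     0.     0.     1.   ]] 59.34300630664003
```

Call:
drive_tool --pt "-3.2 2.4 0" --pt "-6.4 4.8 0" --pt "-9.6 7.2 0" --pt "-12.8 9.6 0" --pt "-16 12 0" --spin '[0,0,0,0,0]' --gripper '[-1,-1,-1,-1,-1]' --squeeze 20

```text
time_s: 0.62
eef_pos: [0.2933, -0.4963, 0.2454]
eef_rot: [0.392, -3.117, -0.0]
contact_force: [1.3, -0.9, -0.5]
finger_gap: 0.0596
finger_force: 0.0
```

Call:
drive_tool --pt "-3.2 2.4 0" --pt "-6.4 4.8 0" --pt "-9.6 7.2 0" --pt "-12.8 9.6 0" --pt "-16 12 0" --spin '[0,0,0,0,0]' --gripper '[-1,-1,-1,-1,-1]'

```text
time_s: 1.03
eef_pos: [0.4187, -0.3402, 0.2458]
eef_rot: [-0.393, 3.116, -0.0]
contact_force: [0.6, -0.2, -0.2]
finger_gap: 0.0267
finger_force: 0.0
```

Call:
drive_tool --pt "-1.5 3.5 0" --pt "-3 7 0" --pt "-4.5 10.5 0" --pt "-6 14 0" --pt "-7.5 17.5 0" --spin '[0,0,0,0,0]' --gripper '[-1,-1,-1,-1,-1]'

```text
time_s: 1.45
eef_pos: [0.447, -0.152, 0.2457]
eef_rot: [-0.393, 3.117, 0.0]
contact_force: [0.7, -0.3, 0.0]
finger_gap: 0.0003
finger_force: 0.0
```

Call:
drive_tool --pt "-1.5 3.5 0" --pt "-3 7 0" --pt "-4.5 10.5 0" --pt "-6 14 0" --pt "-7.5 17.5 0" --spin '[0,0,0,0,0]' --gripper '[-1,-1,-1,-1,-1]'

```text
time_s: 1.87
eef_pos: [0.4761, 0.0362, 0.2459]
eef_rot: [-0.393, 3.116, 0.0]
contact_force: [2.1, -0.8, -0.4]
finger_gap: 0.0006
finger_force: 0.0
```

Call:
drive_tool --pt "-1.4 3.5 0" --pt "-2.8 7 0" --pt "-4.2 10.5 0" --pt "-5.6 14 0" --pt "-6.9 17.7 0" --spin '[4,8,12,16,20]' --gripper '[-1,-1,-1,-1,-1]'

```text
time_s: 2.28
eef_pos: [0.4991, 0.2247, 0.2457]
eef_rot: [0.16, 3.137, 0.0]
contact_force: [0.9, -1.0, -0.1]
finger_gap: 0.0007
finger_force: 0.0
```

Run:
```python
from h import *
from bench import env
s=env.read_state();T=tool(s);print(T.round(4),s["finger_gap"])
f=env.grab_frame("wrist");cv2.imwrite("pics/w1.png",f["image"])
```

```text
[[-9.948e-01  1.014e-01  2.000e-04  4.991e-01]
 [ 1.014e-01  9.948e-01  2.000e-04  2.247e-01]
 [-2.000e-04  2.000e-04 -1.000e+00  2.457e-01]
 [ 0.000e+00  0.000e+00  0.000e+00  1.000e+00]] 0.0007169719360427539
```

View pics/w1.png

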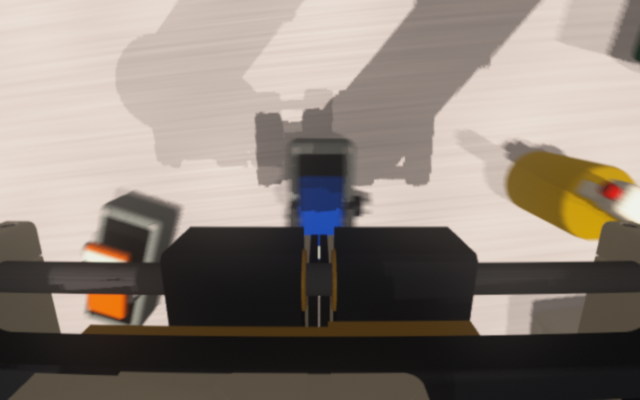

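The wrist view shows the tip centred on the blue plate (tip at 319, box at about 321). The near box edge is at row 140, the plate end at about row 178, and the bottle is well clear on the right. I'll check the edge position against the estimate.

Run:
```python
from h import *
from bench import env
T=tool(env.read_state());f=env.grab_frame("wrist");T=T@f["hand_eye"]
print(toworld(f,[(322,141)],.05,T),"expect",[.5306-.07*.995,.2200+.07*.097])
print(toworld(f,[(321,178)],.0865,T),"expect",[.5306-.0445*.995,.2200+.0445*.097])
```

```text
[[0.46541889 0.23777786 0.05      ]] expect [0.46094999999999997, 0.22679]
[[0.49334345 0.23364622 0.0865    ]] expect [0.4863225, 0.2243165]
```

Run:
```python
from h import *
from bench import env
f=env.grab_frame("wrist");print(f["cx"],f["cy"],f["k1"],f["hand_eye"]);print(tool(env.read_state())[:2])
T=tool(env.read_state())@f["hand_eye"];print(toworld(f,[(319,250)],.226,T))
a=cv2.imread("pics/w1.png")[120:240,250:380]
b=cv2.imread("pics/scene0.png")[160:280,245:375]
c=np.hstack([a,b]);cv2.imwrite("pics/c2.png",cv2.resize(c,(780,360),interpolation=2))
```

```text
318.56936336567605 198.84851355687485 -0.04146970262615945 [[ 9.07924711e-04  9.66058233e-01  2.58322793e-01  6.87264027e-02]
 [ 9.99999588e-01 -8.81210798e-04 -2.19196261e-04  2.78853867e-04]
 [ 1.58804817e-05  2.58322886e-01 -9.66058635e-01 -1.39658395e-01]
 [ 0.00000000e+00  0.00000000e+00  0.00000000e+00  1.00000000e+00]]
[[-9.95438972e-01  9.53969202e-02 -8.25504394e-04  4.99145330e-01]
 [ 9.53974881e-02  9.95439028e-01 -6.78169190e-04  2.25248455e-01]]
[[0.49860427 0.22583636 0.226     ]]
```

View pics/c2.png

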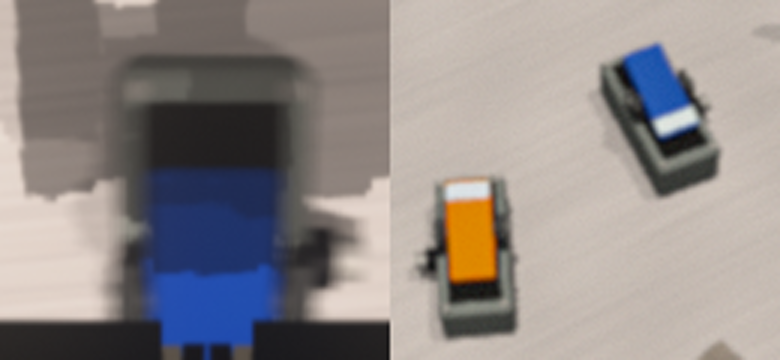

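The crop is motion-blurred, so I'll take it again with the arm at rest.

Run:
```python
from h import *
from bench import env
T=tool(env.read_state());f=env.grab_frame("wrist");T=T@f["hand_eye"]
np.save("T.npy",T)
a=f["image"][120:240,250:380]
cv2.imwrite("pics/c3.png",cv2.resize(a,None,fx=5,fy=5,interpolation=2))
```

```text
(no output)
```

View pics/c3.png

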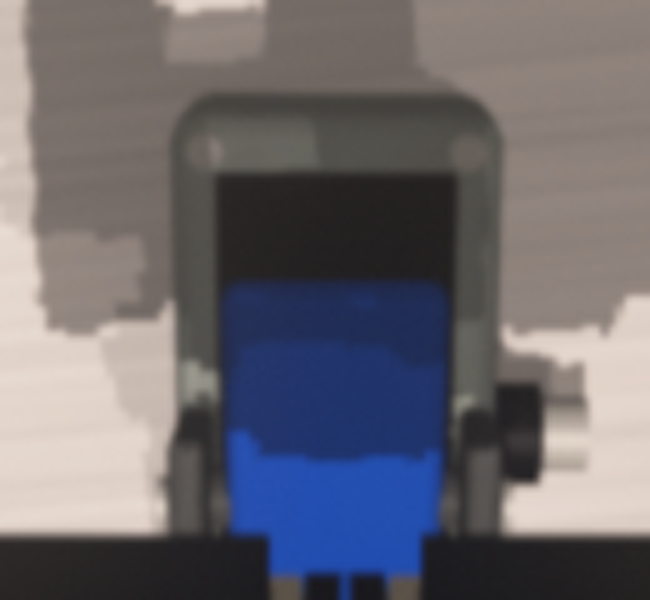

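At rest, the box edge centre is at about (317,142) and the plate end at (317,177), so the plate lines up with the tool. The earlier offset was blur.

Run:
```python
from h import *
from bench import env
f=env.grab_frame("wrist");T=np.load("T.npy")
print(toworld(f,[(317.3,141)],.05,T),"expect",[.5306-.07*.995,.2200+.07*.097])
print(toworld(f,[(317.1,176.5)],.0865,T),"expect",[.5306-.0445*.995,.2200+.0445*.097])
print(env.read_state()["eef_pos"])
```

```text
[[0.46315071 0.22764725 0.05      ]] expect [0.46094999999999997, 0.22679]
[[0.48993148 0.22506396 0.0865    ]] expect [0.4863225, 0.2243165]
[0.4988882  0.22283666 0.24513473]
```

Call:
drive_tool --pt "-0.2 0 3.5" --pt "-0.2 0 7" --pt "-0.2 0 10" --pt "-0.2 0 12.5" --pt "-0.2 0 13.3" --spin '[0,0,0,0,0]' --gripper '[-1,-1,-1,-1,-1]'

```text
time_s: 2.95
eef_pos: [0.4994, 0.2199, 0.1092]
eef_rot: [-0.157, -3.133, 0.005]
contact_force: [-0.3, -1.0, -0.7]
finger_gap: 0.0007
finger_force: 0.0
```

Call:
drive_tool --pt "0 0 0.4" --pt "0 0 0.8" --pt "0 0 1.2" --pt "0 0 1.6" --pt "0 0 2.0" --spin '[0,0,0,0,0]' --gripper '[-1,-1,-1,-1,-1]'

```text
time_s: 3.37
eef_pos: [0.5018, 0.2232, 0.0934]
eef_rot: [0.154, 3.136, 0.003]
contact_force: [-0.5, 0.2, -0.1]
finger_gap: 0.0005
finger_force: 0.1
```

Call:
drive_tool --pt "0 0 0.2" --pt "0 0 0.4" --pt "0 0 0.4" --pt "0 0 0.4" --spin '[0,0,0,0]' --gripper '[-1,-1,-1,-1]'

```text
time_s: 3.7
eef_pos: [0.5017, 0.2231, 0.0897]
eef_rot: [0.153, 3.137, 0.001]
contact_force: [-2.8, -1.1, 9.4]
finger_gap: 0.0004
finger_force: 5.0
```

Call:
drive_tool --pt "0 0 -2" --pt "0 0 -5" --pt "0 0 -8" --pt "0 0 -10" --pt "0 0 -10" --spin '[0,0,0,0,0]' --gripper '[-1,-1,-1,-1,-1]'

```text
time_s: 4.12
eef_pos: [0.5035, 0.2243, 0.1935]
eef_rot: [0.152, 3.131, 0.008]
contact_force: [-0.2, -0.1, 0.4]
finger_gap: 0.0003
finger_force: 0.0
```

Run:
```python
from h import *
from bench import env
s=env.read_state();print(s["eef_pos"],tool(s)[:2,:2])
a=env.grab_frame("scene")["image"][140:290,150:390];b=env.grab_frame("wrist")["image"][100:250,200:440]
cv2.imwrite("pics/c4.png",cv2.resize(np.vstack([a,b]),(480,600),interpolation=2))
```

```text
[0.50351726 0.22433384 0.19353039] [[-0.99525698  0.09704947]
 [ 0.09708159  0.99526559]]
```

View pics/c4.png

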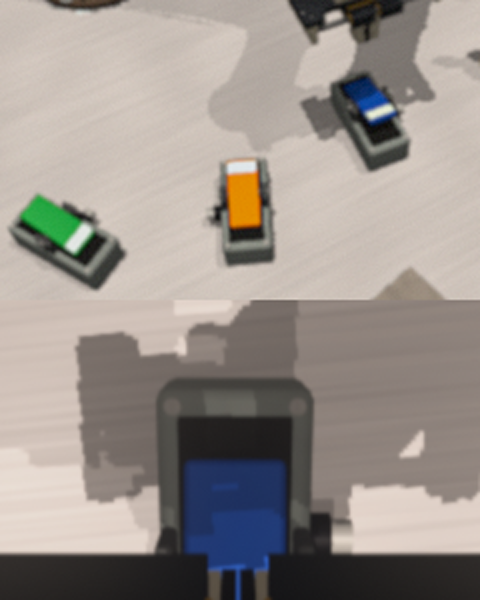

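Blue has snapped over: its banded end is raised and I felt 9 N against the stop. Green and orange are unchanged. Orange is next.

Call:
drive_tool --pt "-1.3 -4 0" --pt "-2.6 -8 0" --pt "-3.9 -12 0" --pt "-5.2 -16 0" --pt "-6.7 -19.8 0" --spin '[4,8,12,16,19.3]' --gripper '[-1,-1,-1,-1,-1]'

```text
time_s: 4.63
eef_pos: [0.5475, 0.018, 0.1873]
eef_rot: [-0.682, -3.065, 0.001]
contact_force: [1.5, 0.4, 0.2]
finger_gap: 0.0004
finger_force: 0.0
```

Call:
drive_tool --pt "0 0 0" --pt "0 0 0" --pt "0 0 0" --spin '[0,0,0]' --gripper '[-1,-1,-1]'

```text
time_s: 4.88
eef_pos: [0.5479, 0.0194, 0.1874]
eef_rot: [-0.679, -3.066, 0.001]
contact_force: [-0.8, -0.2, 0.3]
finger_gap: 0.0001
finger_force: 0.0
```

Run:
```python
from h import *
from bench import env
s=env.read_state();T=tool(s);print(T.round(4))
d=np.array([.5472+.0015,.0169,.110])-T[:3,3];print("shift cm",(T[:3,:3].T@d*100).round(2))
f=env.grab_frame("wrist");np.save("T.npy",T@f["hand_eye"])
cv2.imwrite("pics/c5.png",cv2.resize(f["image"][80:240,230:420],None,fx=3,fy=3,interpolation=2))
```

```text
[[-9.064e-01  4.223e-01 -1.700e-03  5.479e-01]
 [ 4.223e-01  9.064e-01 -4.000e-04  1.940e-02]
 [ 1.400e-03 -1.100e-03 -1.000e+00  1.874e-01]
 [ 0.000e+00  0.000e+00  0.000e+00  1.000e+00]]
shift cm [-0.19 -0.19  7.74]
```

View pics/c5.png

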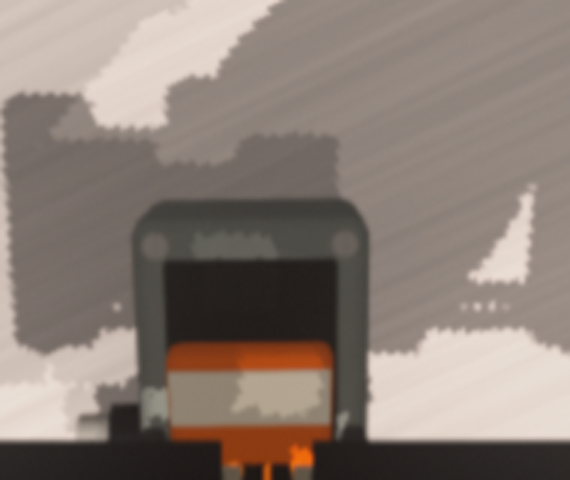

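The orange plate is square to the tool and about 2 mm to its -y side, with the tip at about column 319 and the plate at 313. That agrees with the computed shift.

Call:
drive_tool --pt "-0.2 -0.2 2.5" --pt "-0.2 -0.2 5" --pt "-0.2 -0.2 7" --pt "-0.2 -0.2 7.7" --pt "-0.2 -0.2 7.7" --spin '[0,0,0,0,0]' --gripper '[-1,-1,-1,-1,-1]'

```text
time_s: 5.35
eef_pos: [0.548, 0.0181, 0.1097]
eef_rot: [-0.674, -3.065, 0.003]
contact_force: [0.0, -0.2, -0.2]
finger_gap: 0.0003
finger_force: 0.0
```

Call:
drive_tool --pt "0 0 0.4" --pt "0 0 0.8" --pt "0 0 1.2" --pt "0 0 1.6" --pt "0 0 2.0" --spin '[0,0,0,0,0]' --gripper '[-1,-1,-1,-1,-1]'

```text
time_s: 5.77
eef_pos: [0.5497, 0.0173, 0.0918]
eef_rot: [0.678, 3.066, 0.001]
contact_force: [-0.0, -1.4, -0.8]
finger_gap: 0.0003
finger_force: 0.0
```

Call:
drive_tool --pt "0 0 0.1" --pt "0 0 0.2" --pt "0 0 0.2" --pt "0 0 0.2" --spin '[0,0,0,0]' --gripper '[-1,-1,-1,-1]'

```text
time_s: 6.1
eef_pos: [0.5492, 0.017, 0.0896]
eef_rot: [-0.678, -3.067, 0.0]
contact_force: [-0.4, 0.3, 1.9]
finger_gap: 0.0009
finger_force: 0.9
```

Call:
drive_tool --pt "0 0 -2" --pt "0 0 -5" --pt "0 0 -8" --pt "0 0 -11" --pt "0 0 -12" --spin '[0,0,0,0,0]' --gripper '[-1,-1,-1,-1,-1]'

```text
time_s: 6.52
eef_pos: [0.5513, 0.0174, 0.2143]
eef_rot: [0.676, 3.062, 0.004]
contact_force: [0.5, 1.0, -0.1]
finger_gap: 0.0005
finger_force: 0.0
```

Run:
```python
from h import *
from bench import env
a=env.grab_frame("scene")["image"][120:300,140:440]
cv2.imwrite("pics/c6.png",cv2.resize(a,None,fx=2.5,fy=2.5,interpolation=2))
```

```text
(no output)
```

View pics/c6.png

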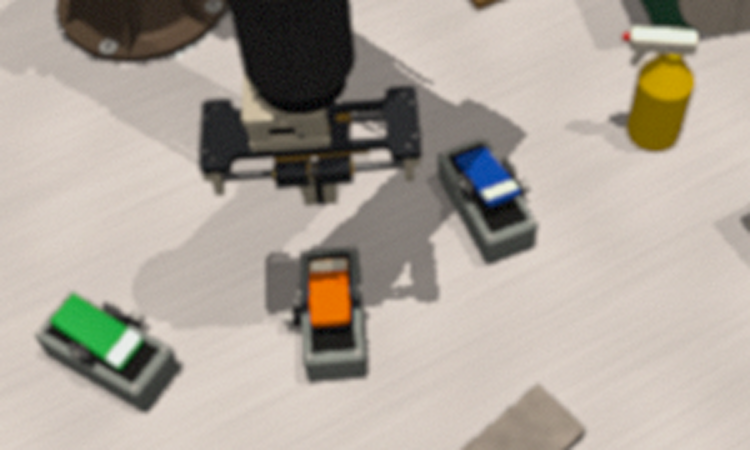

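The picture shows orange with its band down, blue with its band up, and green and the bottle unchanged.

```bash
python3 -c "
from bench import env
print(env.job_done())"
```

```text
the job is handed in; nothing more can be done
None
```

The job is handed in: I switched the chiller off first and then the defrost on, both fully over, with the lamps still on, the spray bottle untouched and the arm clear at about 6.5 s.

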